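Square a chromatography plate into the corner of the lamp viewer

ROBOT

A 6-joint arm with a two-finger parallel gripper is mounted at the origin on the work surface. World frame = base frame: x ahead of the robot, y to its left, z up, the work surface at z = 0. Lengths are in m, angles in rad, forces in N, time in s.
With the tool pointing down it reaches from about 0.275 to 0.875 m from the base axis. Payload 12.5 kg.
Tool frame: the origin (TCP) lies on the centre line of the jaws, within the pads' length; the fingertips stand 8 mm ahead of it and the grasp point (between the pads) lies 11 mm behind it (bot.finger_overhang is the distance from the TCP to the fingertips, in m); z points along the fingers, y is the line along which they close (so a half turn about z gives the same grasp; the last joint's range is limited). The gripper opens to 85 mm and grips with 20 to 120 N. Pads are 22 mm wide; open, the fingers measure 114 mm over their backs; the gripper's body (76 mm by 85 mm) begins 54 mm behind the grasp point. The pads swing forward as they close: fully open they stand 13 mm farther back than shut.
Start: joints at [-1.341, 0.351, 1.652, -0, 1.139, -0.085], TCP at [0.17, -0.523, 0.239] pointing down, gripper open.
Joint ranges: [-2.75, 2.75], [-0.79, 2.1], [0.01, 2.65], [-1.57, 4.71], [0.07, 3.14], [-2.87, 2.87]. Speed limits (rad/s): [2.22, 2.22, 2.79, 3.14, 3.14, 3.14].

INTERFACE

Orientations are given as a unit quaternion [w, x, y, z].
In Python, from cell import bot, imaging gives the robot as it stands. The module is installed in compiled form; this text tells all that it offers.
- The arm moves only by the tool drive_tool, never from a script. Its arguments are lists of equal length, an entry for each row: "delta_pos": the shift along the tool's x, y, z scaled (see below), a list of three; "delta_rot": the turn, a rotation vector about the tool's x, y, z scaled (see below), a list of three; "hand": the gripper command: -1 is fully open, 1 is shut, values between are in proportion. A call has exactly 10 rows; each row is the pose to reach, as a shift and turn from the pose commanded when the call began, along the tool's axes at that moment; what a row does not reach only later rows make up. The controller multiplies each number of a shift by 1 m and each number of a turn by 45 degrees. A row lasts 1/8 s, in which the tool goes at most 62.5 mm and 10.7 degrees, less where a joint would pass 70% of its speed; a pose out of reach is approached as far as the arm can. A call with a number of a shift or a turn outside -1 to 1 is refused whole. A call with a gripper value outside its range is refused whole. The fingers move at their own pace and stop on an object; "force" is the grip in N (left out, the last holds). Time passes only in rows, so rows that repeat a pose let the fingers close, or fill a call up. It gives the time, the measured TCP pose, the force, the opening and the grip force at its end, in the units of the state.
- bot.state(): the state, without advancing time (a new reading comes with each control period).
- imaging.grab_frame(name): name is "scene" or "side" or "wrist"; returns a dict with "frame" (400x640x3 uint8, blue, green, red), "fovy" (degrees; the focal length in pixels is half the picture's height over the tangent of half this angle, whatever the lens; pixels are square), "cx", "cy" (the principal point, pixels), "R" (3x3) and "t" (3): a world point X has camera coordinates R X + t. Camera axes: x right, y down, z forward; pixel columns grow to the right and rows downward; lengths in m; the calibration is good to about 2 mm. A picture is of the moment at which its call begins. There is no depth.
- bot.hand_in(): hands the job in; it is judged then, once.
The state is a dict: "clock": time; "joint_positions": joint angles; "qvel": joint speeds; "tau": joint torques, N m; "position": TCP position; "eef_rot": TCP orientation; "contact_force": force on the tool from outside, world axes, zero at the start; "ft_torque": the same for the moment, N m; "gripper_width": finger opening in m; "grasp_force": force on a finger pad.
Only numpy, scipy, OpenCV 4.12 (cv2) and the standard library are available. Lean on these libraries where they do the work, as an engineer would, in place of code of your own. Each camera call takes 0.05 s, during which the arm holds its last target. There are 200 camera calls.

TASK

Take the rubber-tipped pusher from its sloping rest and, reaching in under the lamp, nudge the coated glass plate across the viewer's stage until its far long edge lies flush on the far stop rail and its end lies flush on the side stop rail, flat on the stage. Then put the pusher back in its rest as it was. Never touch the plate with the gripper, do not bump the lamp, and leave the other things on the bench where they are.

Things in the scene. Friction and masses are not known exactly. Their poses are not given: they have to be found in the camera images.
- viewer: Plate viewer, fixed: black flat stage, level top 15 mm above the bench, with two stop rails making one square corner, and a lamp over it on a column at its +y end. Origin on the bench, z up, x roughly away from the robot (turned up to 12 degrees). The stage spans x -115 to +115, y -160 to +200 mm. Column: 25 x 22 mm at x 35, y 178, 250 mm high; its foot spans y 161 to 195.
- far_rail (a point): Middle of the far rail's stop face, at stage level (viewer x 85, y 14 mm). Aluminium, 10 mm high above the stage, 12 mm thick, runs along viewer y from -90 to +118 mm; its stop face looks to viewer -x.
- side_rail (a point): Middle of the side rail's stop face, at stage level (viewer x 9, y 130 mm). Aluminium, 10 mm high above the stage, 12 mm thick, runs along viewer x from -55 to +73 mm; its stop face looks to viewer -y.
- corner (a point): The viewer's square corner: where the planes of the two stop faces meet, on the stage surface (viewer 85, 130, 15 mm). The rails themselves end 12 mm short of it.
- lamp: Grey tube lamp overhanging the stage, fixed to the viewer, lying along viewer y, 70 mm wide. Origin mid-width on its underside, 145 mm above the bench (130 above the stage), at viewer x 35, y 0; axes as the viewer's. Spans x -35 to +35, y -211 to +150 mm from its origin and 62 mm upward; a 40 mm clamp block joins it to the column (y up to +195).
- plate: Chromatography plate lying loose on the stage: glass, white coated top with faint beige bands, 100 mm (x) by 200 mm (y), 6 mm thick, about 220 g. Origin mid-underside, z up. Home: axes parallel to the viewer's, origin at viewer x 35, y 30 mm. It starts 25 to 50 mm short of that in x, 15 to 45 mm short in y, turned up to 9 degrees; a push of 1 to 3 N slides it.
- plate_a (a point): Corner of the plate that belongs in the viewer's square corner (plate x +50, y +100 mm), on the underside.
- plate_b (a point): The other end of the plate's far long edge (plate x +50, y -100 mm), on the underside.
- plate_c (a point): The other end of the plate's short edge that belongs on the side rail (plate x -50, y +100 mm), on the underside.
- pusher: Loose straight hand tool, 175 mm long, about 90 g: black grip 16 x 16 mm from 105 to 175 mm above the tip end, steel shaft 8 mm in diameter below, black rubber tip, also 8 mm, with a hemispherical end. Origin at the very end of the tip; z runs from tip to grip, x and y normal to the grip's faces (y level, as the rest's y, at the start). It starts in its rest.
- pusher_tip (a point): Centre of the pusher's round rubber end (radius 4 mm), 4 mm from the end.
- pusher_neck (a point): Point on the pusher's axis 85 mm from the tip end, on the bare shaft; it lies in the saddle when the pusher is in its rest.
- pusher_grip (a point): Point on the pusher's axis in its square grip, 143 mm from the tip end.
- rest: Grey sloping tool rest, fixed, left or right of the viewer: base 150 mm (x) by 80 (y) by 12 thick, origin mid-underside, z up. The pusher leans in it 30 degrees from vertical in the rest's x-z plane: tip in the foot pocket, shaft in the saddle, grip up and towards -x, the robot's side. It comes out upwards or along its own axis, and goes back from above.
- rest_foot (a point): Where the centre of the pusher's round tip lies in the rest (rest x 50, y 0, z 16 mm). Open V-sided pocket around it: sides 21 mm above the base, flaring from 14 to 37 mm apart over x 27 to 61; at its +x end a stop wall as high slopes outward, its inner face from x 53 at the base to x 65 at the top.
- rest_saddle (a point): Where the shaft's point 85 mm from the tip end lies in the rest (rest x 10, y 0, z 86 mm). The saddle, 24 mm long on a post, is open on the side facing up and to +x; its sides stand 18 mm above the shaft's axis and flare from 11 to 34 mm apart.
- tank: Bystander, fixed: glass developing tank with glass lid and knob, 108 x 158 x 138 mm, origin under its middle, on the side of the viewer opposite to the rest.
- dish: Bystander, loose: closed glass dish, 94 mm across, 17 mm high, between robot and viewer, origin under its middle.
- capbox: Bystander, loose: white box of capillaries, 35 x 85 x 18 mm, between robot and viewer, origin under its middle.
- spatula: Bystander, loose: slim steel lab spatula, 180 mm long, lying flat on the bench between robot and viewer, origin at its middle.
- washbottle: Bystander, loose: white wash bottle, 74 mm across, 208 mm high, beyond the left-hand place, origin under its middle.
- amber: Bystander, loose: amber reagent bottle, 72 mm across, 145 mm high, beyond the right-hand place, origin under its middle.
- beaker: Bystander, loose: glass beaker, 72 mm across, 90 mm high, right of the viewer, far side, origin under its middle.
- jar: Bystander, loose: glass jar with white cap, 60 mm across, 75 mm high, left of the viewer, far side, origin under its middle.
Not all that is in view belongs to the job. Of the things that look like the pusher, the smallest one is meant. What is shaped like the plate but blue or red is not meant.

How it is judged:
By the outcome, as a careful person would: the job done as asked, in the order asked, and still so for the second after the job is handed in, with the robot touching nothing.
It also fails if it takes over 67 s, if anything falls off the work surface, if the arm or the gripper's body presses on something with over 40 N, if the wrist force passes 120 N, or if a joint passes its speed limit or range.

## Working session

There is one attempt and no reset: what is moved stays moved. The work goes in short steps, Python scripts to look and compute and a tool call to move; the robot and the scene stay as the last step left them, time stands still between calls to the robot, and variables do not carry over. Pictures are saved under pics/ and viewed, at most 10 in all, crops included, and the job is handed in when it is done.

Besides the shell and the picture viewer there is one more tool, called after "Emit:" as a command line: name --argument value ..., lists and objects as JSON in quotes. drive_tool: Moves the arm, as the interface text tells. Its arguments: {"type":"object","properties":{"delta_pos":{"type":"array"},"delta_rot":{"type":"array"},"hand":{"type":"array"},"force":{"type":"number"}},"required":["delta_pos","delta_rot","hand"]}

```bash
mkdir -p pics
python3 - <<'E'
from cell import bot, imaging
import cv2, numpy as np, pickle
for n in ["scene","side","wrist"]:
    f=imaging.grab_frame(n); pickle.dump(f,open(f"pics/{n}0.pkl","wb"))
    cv2.imwrite(f"pics/{n}0.png",f["frame"])
    print(n,f["fovy"],f["cx"],f["cy"],np.round(f["R"],3).tolist(),np.round(f["t"],3), np.round(-np.array(f["R"]).T@f["t"],3))
print(bot.state(), bot.finger_overhang)
E
```

```text
scene 46.83786594239189 317.0505489323349 208.30464844583557 [[-0.657, 0.754, -0.019], [0.591, 0.5, -0.633], [-0.467, -0.427, -0.774]] [ 0.278 -0.199  1.819] [1.15  0.666 1.288]
side 46.39948897994704 319.81124709593746 197.11158869041003 [[-0.985, -0.169, -0.016], [-0.119, 0.755, -0.645], [0.121, -0.633, -0.764]] [0.452 0.142 1.603] [0.269 0.984 1.324]
wrist 62.6762931013987 319.9805677605331 198.19906294338668 [[0.311, -0.951, -0.001], [-0.912, -0.298, 0.28], [-0.267, -0.087, -0.96]] [-0.55  -0.036  0.379] [ 0.239 -0.501  0.373]
{'clock': 0.15, 'joint_positions': array([-1.34065355e+00,  3.51094144e-01,  1.65223969e+00, -3.92189298e-06,
        1.13906469e+00, -8.46306519e-02]), 'qvel': array([ 0.00069046, -0.00202861, -0.0029992 , -0.00041913, -0.00153348,
       -0.00074915]), 'tau': array([-4.81637417e-04, -5.06250179e+01, -2.91501957e+01, -1.14971485e-04,
        3.36215009e-03, -8.97254836e-06]), 'position': array([ 0.17023719, -0.52275737,  0.23890634]), 'eef_rot': array([-4.01740097e-04,  9.87640047e-01,  1.56738557e-01, -3.10661187e-05]), 'contact_force': array([-0.20415336,  0.04520233,  0.7922337 ]), 'ft_torque': array([-0.03716996, -0.03758799, -0.0324136 ]), 'grasp_force': 0.0, 'gripper_width': 0.08509106928247766} 0.008
```

View pics/scene0.png

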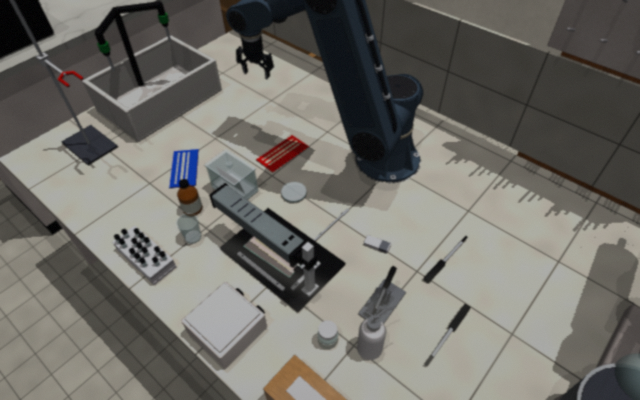

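View pics/side0.png

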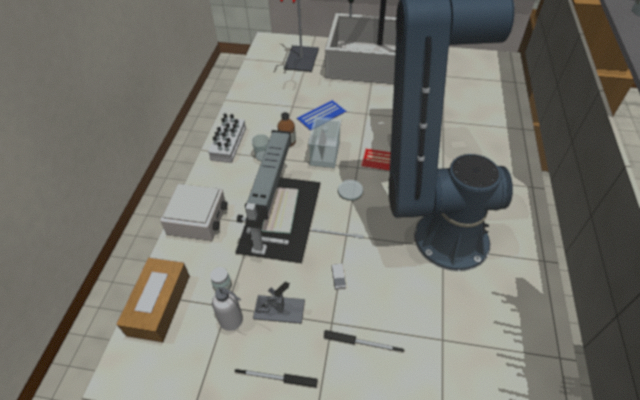

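The scene picture shows the viewer at about (283,255), with the plate under the lamp, and the rest with a pusher at (383,295). The pusher look-alikes are the tool in the rest at scene (383,290), the loose one at (447,258) and the loose one at (447,335). The two loose ones are larger, so I choose the one in the rest. The plate look-alikes are blue (184,168) and red (283,152), which leaves the white plate on the stage. I'll check these choices in close crops.

Run:
```python
import cv2
a=cv2.imread("pics/scene0.png")[190:340,210:410]; b=cv2.imread("pics/side0.png")[165:335,200:350]
cv2.imwrite("pics/c1.png",cv2.resize(a,None,fx=4,fy=4,interpolation=cv2.INTER_CUBIC))
cv2.imwrite("pics/c2.png",cv2.resize(b,None,fx=3.5,fy=3.5,interpolation=cv2.INTER_CUBIC))
```

```text
(no output)
```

View pics/c1.png

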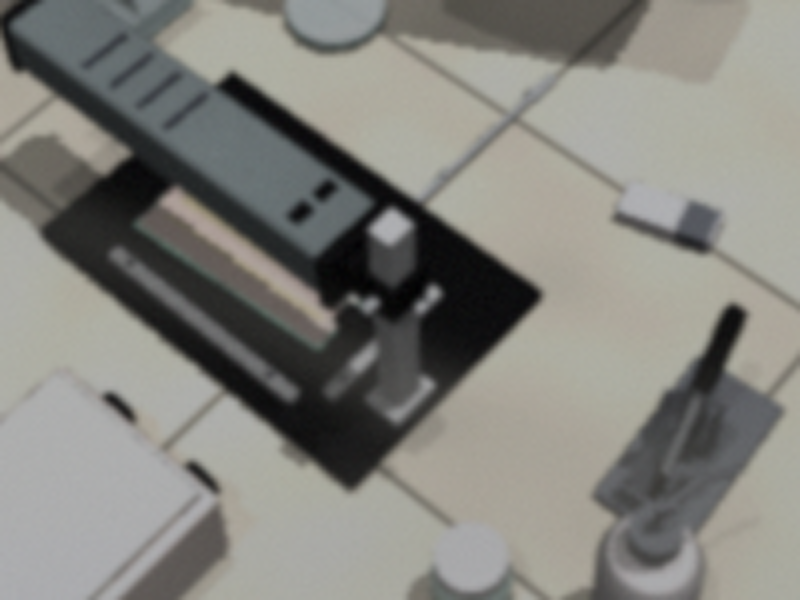

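View pics/c2.png

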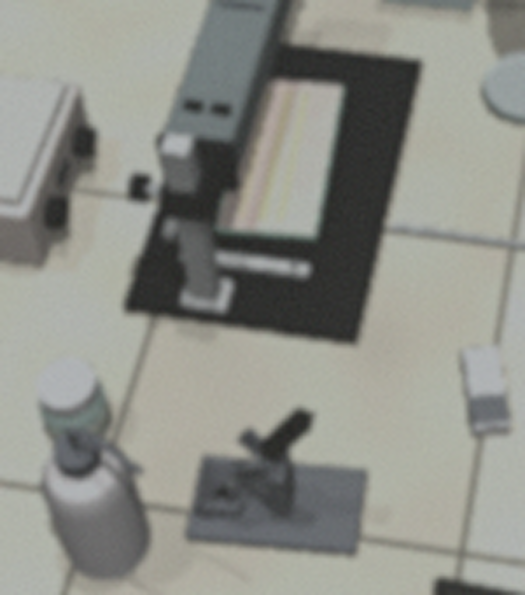

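The crops confirm the pusher leaning in the grey rest: grip top at crop 1 (735,310), with the base corners visible. The white plate lies on the black stage. Its far edge runs (137,222)–(320,348) in crop 1 and its near edge (345,84)–(318,238) in crop 2. Next I fit the poses.

```bash
cat > h.py <<'E'
import numpy as np, pickle
from scipy.optimize import least_squares
from scipy.spatial.transform import Rotation as Rn
def proj(f,X):
    c=np.asarray(X)@np.array(f["R"]).T+f["t"]; fl=200/np.tan(np.radians(f["fovy"]/2))
    return np.c_[f["cx"]+fl*c[:,0]/c[:,2], f["cy"]+fl*c[:,1]/c[:,2]]
def place(p,X):  # p = x,y,yaw ; X local
    X=np.asarray(X,float); c,s=np.cos(p[2]),np.sin(p[2])
    return np.c_[p[0]+c*X[:,0]-s*X[:,1], p[1]+s*X[:,0]+c*X[:,1], X[:,2]]
def fit(obs,p0):  # obs: list of (frame, local pts(mm), px)
    r=lambda p: np.concatenate([(proj(f,place(p,np.array(X)/1000.))-np.array(q)).ravel() for f,X,q in obs])
    s=least_squares(r,p0); return s.x, np.round(s.fun.reshape(-1,2),1)
def tool(z,y):  # quaternion wxyz from tool z and y axes
    z=np.array(z)/np.linalg.norm(z); y=np.array(y)-np.dot(y,z)*z; y/=np.linalg.norm(y)
    return np.c_[np.cross(y,z),y,z]
def delta(P,M):  # args in tool axes for target pos P and rotation matrix M
    from cell import bot
    s=bot.state(); q=s["eef_rot"]; R0=Rn.from_quat([*q[1:],q[0]])
    d=R0.inv().apply(np.array(P)-s["position"]); r=(R0.inv()*Rn.from_matrix(M)).as_rotvec()/(np.pi/4)
    print("pos",np.round(s["position"],4),"dpos",np.round(d,4).tolist(),"drot",np.round(r,4).tolist(),"deg",round(np.linalg.norm(r)*45,1))
E
python3 - <<'E'
from h import *
S,D=[pickle.load(open(f"pics/{n}0.pkl","rb")) for n in("scene","side")]
a=lambda L:[(210+x/4-.4,190+y/4-.4) for x,y in L]
b=lambda L:[(200+x/3.5-.4,165+y/3.5-.4) for x,y in L]
print(fit([(S,[(-115,200,15),(115,200,15),(115,-160,15),(-115,-160,15)],a([(542,293),(350,488),(42,232),(233,72)])),
 (D,[(-115,-160,15),(-115,200,15),(115,200,15)],b([(422,62),(357,342),(125,308)]))],[.55,0,0]))
print(fit([(S,[(50,-100,6+15),(50,100,21)],a([(137,222),(320,348)])),(D,[(-50,-100,21),(-50,100,21)],b([(345,84),(318,238)]))],[.5,0,0]))
print(fit([(S,[(-75,-40,12),(-75,40,12),(75,-40,12)],a([(698,360),(783,408),(592,495)])),
 (D,[(-75,-40,12),(-75,40,10),(75,-40,12),(75,40,10)],b([(367,468),(357,548),(205,455),(188,536)]))],[.55,.3,0]))
E
```

```text
(array([ 0.604197  , -0.01526861, -0.0037962 ]), array([[ 1.2, -0.8],
       [ 1.1, -0.5],
       [-0.8, -0.7],
       [ 0.2, -1.1],
       [-0.5, -0.6],
       [-0.8, -0.2],
       [-1.9, -0.1]]))
(array([ 0.60553194, -0.01875239,  0.06245252]), array([[ 0. , -0.3],
       [ 0.4, -0.7],
       [-0.4,  0.2],
       [-0.6, -0.1]]))
(array([0.52670837, 0.35579492, 0.07594354]), array([[-0.1, -2.5],
       [ 0.8, -1.3],
       [ 0.2, -1.3],
       [-0.4, -0.3],
       [-0.6,  1.2],
       [-1.7, -0.3],
       [-1.5,  0.6]]))
```

```bash
cat >> h.py <<'E'
def rest_axes(p,tilt=30):
    t=np.radians(tilt); c,s=np.cos(p[2]),np.sin(p[2]); W=np.array([[c,-s,0],[s,c,0],[0,0,1]])
    ax=W@[-np.sin(t),0,np.cos(t)]; return ax, tool(-ax,W@[0,-1,0])
def foot(p): return place(p,[[.05,0,.016]])[0]
E
python3 - <<'E'
from h import *
from cell import bot
p=[.5267,.3558,.076]; ax,M=rest_axes(p)
P=foot(p)+.228*ax; print(foot(p),P); delta(P,M)
s=bot.state(); q=s["eef_rot"]; R0=Rn.from_quat([*q[1:],q[0]])
rv=(R0.inv()*Rn.from_matrix(M)).as_rotvec()
for k,w in ((1/3,[.34,-.25,.33]),(2/3,[.45,.1,.36])):
    print(np.round(rv*k/(np.pi/4),3), R0.inv().apply(np.array(w)-s["position"]))
E
```

```text
[0.57655567 0.35959634 0.016     ] [0.46288474 0.35094068 0.21345379]
pos [ 0.1702 -0.5228  0.2389] dpos [0.5488, -0.7401, 0.0261] drot [-0.0806, 0.6635, 0.2968] deg 32.9
[-0.027  0.221  0.099] [ 0.24587396 -0.20686981 -0.09091164]
[-0.054  0.442  0.198] [ 0.45883206 -0.50564063 -0.1206579 ]
```

Emit:
drive_tool --delta_pos '[[0.06, -0.05, -0.03], [0.12, -0.1, -0.06], [0.18, -0.15, -0.08], [0.246, -0.207, -0.091], [0.28, -0.255, -0.1], [0.315, -0.305, -0.105], [0.35, -0.355, -0.11], [0.388, -0.405, -0.115], [0.425, -0.455, -0.12], [0.459, -0.506, -0.12]]' --delta_rot '[[0, 0.04, 0.02], [-0.01, 0.08, 0.04], [-0.02, 0.13, 0.06], [-0.027, 0.18, 0.08], [-0.03, 0.22, 0.1], [-0.035, 0.27, 0.12], [-0.04, 0.31, 0.14], [-0.045, 0.35, 0.16], [-0.05, 0.4, 0.18], [-0.054, 0.442, 0.198]]' --hand '[-1, -1, -1, -1, -1, -1, -1, -1, -1, -1]'

```text
clock: 1.4
position: [0.4272, 0.0292, 0.3559]
eef_rot: [-0.006, 0.982, 0.077, 0.175]
contact_force: [0.8, -0.7, 0.2]
gripper_width: 0.0855
grasp_force: 0.0
```

Run:
```python
from h import *
p=[.5267,.3558,.076]; ax,M=rest_axes(p)
delta(foot(p)+.228*ax,M)
```

```text
pos [0.4272 0.0292 0.3559] dpos [0.0321, -0.3145, 0.1587] drot [-0.0257, 0.2182, 0.0984] deg 10.8
```

Emit:
drive_tool --delta_pos '[[0.005, -0.05, 0.01], [0.01, -0.1, 0.02], [0.015, -0.15, 0.03], [0.02, -0.2, 0.05], [0.025, -0.25, 0.08], [0.03, -0.29, 0.11], [0.032, -0.3145, 0.14], [0.032, -0.3145, 0.159], [0.032, -0.3145, 0.159], [0.032, -0.3145, 0.159]]' --delta_rot '[[0, 0.03, 0.01], [-0.01, 0.06, 0.03], [-0.01, 0.1, 0.04], [-0.02, 0.14, 0.06], [-0.02, 0.18, 0.08], [-0.026, 0.218, 0.098], [-0.026, 0.218, 0.098], [-0.026, 0.218, 0.098], [-0.026, 0.218, 0.098], [-0.026, 0.218, 0.098]]' --hand '[-1, -1, -1, -1, -1, -1, -1, -1, -1, -1]'

```text
clock: 2.65
position: [0.4624, 0.3482, 0.2134]
eef_rot: [-0.01, 0.965, 0.037, 0.258]
contact_force: [1.3, -0.1, 1.2]
gripper_width: 0.0852
grasp_force: 0.0
```

Run:
```python
from h import *
from cell import bot,imaging
import cv2
p=[.5267,.3558,.076]; ax,M=rest_axes(p)
delta(foot(p)+.228*ax,M); print(np.round(bot.state()["joint_positions"],2))
f=imaging.grab_frame("wrist"); pickle.dump(f,open("pics/w1.pkl","wb"))
im=cv2.resize(f["frame"],(800,500),interpolation=cv2.INTER_CUBIC)
X=np.array([foot(p),foot(p)+.081*ax,foot(p)+.171*ax]+list(place(p,[[-.075,-.04,.012],[-.075,.04,.012],[.075,-.04,.012],[.075,.04,.012]])))
for u in proj(f,X)*1.25: cv2.circle(im,tuple(int(v) for v in u),3,(0,0,255),1)
print(np.round(proj(f,X)*1.25)); cv2.imwrite("pics/w1.png",im)
```

```text
pos [0.4624 0.3482 0.2134] dpos [0.0006, -0.0027, 0.0003] drot [0.0004, 0.0022, -0.0] deg 0.1
[ 0.69  0.3   1.9  -0.55  0.58  2.6 ]
[[397. 210.]
 [396. 233.]
 [395. 277.]
 [445. 354.]
 [349. 354.]
 [441. 186.]
 [354. 186.]]
```

View pics/w1.png

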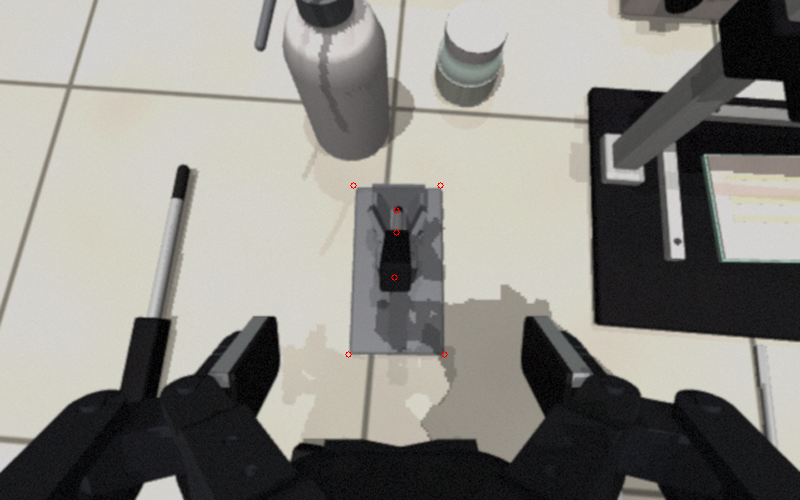

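The wrist picture shows the projected rest corners (354,186), (441,186), (445,354) and (349,354) lying on the real base corners within about 1 mm. The pusher runs from the tip pocket (397,210) to the grip end (396,278), so the rest pose is confirmed. I'm advancing along the axis.

Emit:
drive_tool --delta_pos '[[0, -0.002, 0.015], [0, -0.0027, 0.03], [0, -0.0027, 0.045], [0, -0.0027, 0.06], [0, -0.0027, 0.075], [0, -0.0027, 0.09], [0, -0.0027, 0.1], [0, -0.0027, 0.1], [0, -0.0027, 0.1], [0, -0.0027, 0.1]]' --delta_rot '[[0, 0, 0], [0, 0, 0], [0, 0, 0], [0, 0, 0], [0, 0, 0], [0, 0, 0], [0, 0, 0], [0, 0, 0], [0, 0, 0], [0, 0, 0]]' --hand '[-1, -1, -1, -1, -1, -1, -1, -1, -1, -1]'

```text
clock: 3.95
position: [0.5116, 0.3555, 0.1261]
eef_rot: [-0.01, 0.965, 0.037, 0.258]
contact_force: [0.7, 0.5, 0.3]
gripper_width: 0.0856
grasp_force: 0.0
```

Emit:
drive_tool --delta_pos '[[0, 0, 0], [0, 0, 0], [0, 0, 0], [0, 0, 0], [0, 0, 0], [0, 0, 0], [0, 0, 0], [0, 0, 0], [0, 0, 0], [0, 0, 0]]' --delta_rot '[[0, 0, 0], [0, 0, 0], [0, 0, 0], [0, 0, 0], [0, 0, 0], [0, 0, 0], [0, 0, 0], [0, 0, 0], [0, 0, 0], [0, 0, 0]]' --hand '[0, 0.3, 0.5, 0.7, 1, 1, 1, 1, 1, 1]' --force 60

```text
clock: 5.2
position: [0.5116, 0.3554, 0.1257]
eef_rot: [-0.01, 0.966, 0.037, 0.257]
contact_force: [-1.6, 1.2, 1.0]
gripper_width: 0.0152
grasp_force: 58.5
```

Run:
```python
from h import *
from cell import bot
p=[.5267,.3558,.076]; ax,M=rest_axes(p)
delta(foot(p)+.128*ax,M); print(bot.state()["ft_torque"])
```

```text
pos [0.5116 0.3554 0.1257] dpos [0.0015, 0.0008, -0.0005] drot [0.0001, 0.0031, 0.0014] deg 0.2
[0.34841192 0.34140356 0.2361881 ]
```

Emit:
drive_tool --delta_pos '[[0, 0, -0.01], [0, 0, -0.025], [0, 0, -0.04], [0, 0, -0.06], [0, 0, -0.08], [0, 0, -0.1], [0, 0, -0.12], [0, 0, -0.14], [0, 0, -0.155], [0, 0, -0.155]]' --delta_rot '[[0, 0, 0], [0, 0, 0], [0, 0, 0], [0, 0, 0], [0, 0, 0], [0, 0, 0], [0, 0, 0], [0, 0, 0], [0, 0, 0], [0, 0, 0]]' --hand '[1, 1, 1, 1, 1, 1, 1, 1, 1, 1]'

```text
clock: 6.45
position: [0.4343, 0.3497, 0.2612]
eef_rot: [-0.01, 0.965, 0.037, 0.258]
contact_force: [0.6, -0.4, -1.1]
gripper_width: 0.015
grasp_force: 58.8
```

Run:
```python
from h import *
v=[.604,-.0153,-.0038]; ax,M=rest_axes(v,35)
tip=place(v,[[-.10,-.02,.20]])[0]; delta(tip+.128*ax,M)
```

```text
pos [0.4343 0.3497 0.2612] dpos [-0.0072, 0.3829, -0.0546] drot [-0.0558, 0.1127, 0.0869] deg 6.9
```

Emit:
drive_tool --delta_pos '[[-0.002, 0.03, -0.02], [-0.004, 0.08, -0.04], [-0.006, 0.13, -0.055], [-0.007, 0.18, -0.055], [-0.007, 0.23, -0.055], [-0.007, 0.28, -0.055], [-0.007, 0.33, -0.055], [-0.007, 0.383, -0.055], [-0.007, 0.383, -0.055], [-0.007, 0.383, -0.055]]' --delta_rot '[[0, 0, 0], [-0.01, 0.02, 0.02], [-0.02, 0.04, 0.04], [-0.03, 0.07, 0.06], [-0.05, 0.1, 0.08], [-0.056, 0.113, 0.087], [-0.056, 0.113, 0.087], [-0.056, 0.113, 0.087], [-0.056, 0.113, 0.087], [-0.056, 0.113, 0.087]]' --hand '[1, 1, 1, 1, 1, 1, 1, 1, 1, 1]'

```text
clock: 7.7
position: [0.4304, -0.0359, 0.304]
eef_rot: [0.002, 0.954, -0.003, 0.3]
contact_force: [0.6, 0.3, -0.8]
gripper_width: 0.0152
grasp_force: 58.8
```

```bash
cat > snap.py <<'E'
from h import *
from cell import bot,imaging
import cv2,sys
n=sys.argv[1]; cam=sys.argv[2]
f=imaging.grab_frame(cam); pickle.dump(f,open(f"pics/{n}.pkl","wb"))
im=cv2.resize(f["frame"],(800,500),interpolation=cv2.INTER_CUBIC)
cv2.imwrite(f"pics/{n}.png",im)
E
python3 snap.py w2 wrist
python3 - <<'E'
from h import *
from cell import bot
v=[.604,-.0153,-.0038]; ax,M=rest_axes(v,35)
tip=place(v,[[-.10,-.02,.20]])[0]; delta(tip+.128*ax,M);print(np.round(bot.state()["joint_positions"],2))
f=pickle.load(open("pics/w2.pkl","rb"))
print(np.round(proj(f,place(v,np.array([[-115,-160,15],[-115,200,15],[85,-90,25],[85,118,25],[-55,130,25]])/1000))*1.25), np.round(proj(f,place([.6055,-.0188,.0625],np.array([[-50,-100,21],[-50,100,21],[50,100,21],[50,-100,21]])/1000))*1.25))
E
```

```text
pos [ 0.4304 -0.0351  0.304 ] dpos [0.0005, -0.0005, -0.0006] drot [0.0027, 0.0028, -0.0016] deg 0.2
[-0.28 -0.2   2.21  0.29  0.57  1.09]
[[528. 311.]
 [194. 311.]
 [456. 144.]
 [284. 145.]
 [262. 255.]] [[476. 245.]
 [296. 256.]
 [297. 176.]
 [465. 166.]]
```

View pics/w2.png

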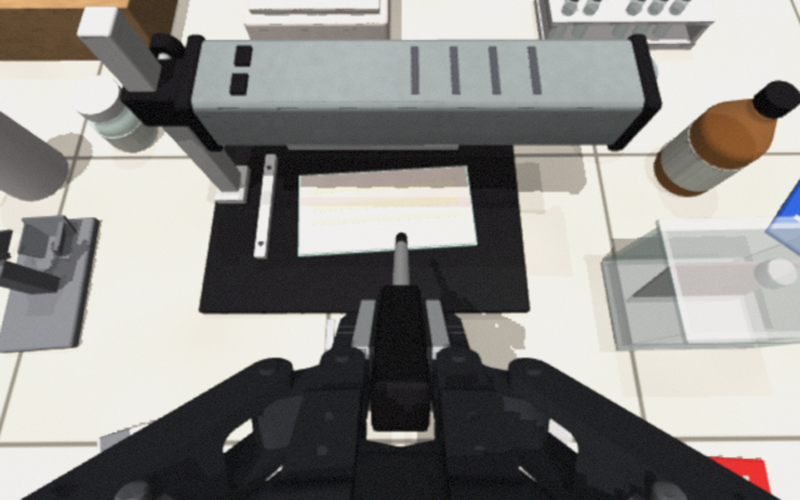

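The wrist picture shows the plate corners at (477,244), (299,256), (300,176) and (467,166), the stage's near corners at (528,311) and (200,311), and the side rail's stop-face near end at (267,256). The pusher tip is at (401,238). I refit with a lens term.

Run:
```python
from h import *
f=pickle.load(open("pics/w2.pkl","rb")); fl=200/np.tan(np.radians(f["fovy"]/2))
V=np.array([[-115,-160,15],[-115,200,15],[-55,130,20],[85,-90,25],[85,118,25]])/1000.
Vq=np.array([(528,311),(200,311),(267.5,256),(458.5,147),(288,148)])
P=np.array([[-50,-100,21],[-50,100,21],[50,100,21],[50,-100,21]])/1000.; Pq=np.array([(477,244),(299,256),(300,176),(467,166)])
def pd(X,k):
    q=(proj(f,X)-[f["cx"],f["cy"]]); r=(q**2).sum(1)/fl**2
    return (q*(1+k*r)[:,None]+[f["cx"],f["cy"]])*1.25
def r(s): return np.r_[(pd(place(s[:3],V),s[6])-Vq).ravel(),(pd(place(s[3:6],P),s[6])-Pq).ravel()]
s=least_squares(r,[.604,-.015,0,.6055,-.0188,.06,0]); print(np.round(s.x,4)); print(np.round(s.fun.reshape(-1,2),1))
v,p=s.x[:3],s.x[3:6]; c,sn=np.cos(v[2]),np.sin(v[2]); d=p[:2]-v[:2]
print("plate in viewer",(c*d[0]+sn*d[1])*1e3,(-sn*d[0]+c*d[1])*1e3,np.degrees(p[2]-v[2]))
def loc(X): X=np.array(X)-[*v[:2],0]; return np.round(np.c_[c*X[:,0]+sn*X[:,1],-sn*X[:,0]+c*X[:,1]]*1e3,1)
print("corners",loc(place(p,P)))
```

```text
[ 0.6026 -0.0178 -0.0077  0.6061 -0.0212  0.062  -0.0982]
[[ 0.9  0.8]
 [ 0.9 -0.7]
 [-1.   1.3]
 [-0.5 -0.5]
 [-0.4 -1.3]
 [ 0.4  0.2]
 [-0.  -0.3]
 [ 0.1  0.1]
 [-0.5 -0. ]]
plate in viewer 3.4948041753425545 -3.2807936319536104 3.995668530449009
corners [[ -39.4 -106.5]
 [ -53.4   93. ]
 [  46.4  100. ]
 [  60.3  -99.6]]
```

```bash
cat >> h.py <<'E'
V=[.6026,-.0178,-.0077]
def goto(x,y,z,tilt=35):  # tip centre in viewer mm, z world mm
    ax,M=rest_axes(V,tilt); t=place(V,[[x/1e3,y/1e3,z/1e3]])[0]
    delta(t+.128*ax-.0015*M[:,0],M)
def where():
    from cell import bot
    s=bot.state(); q=s["eef_rot"]; M=Rn.from_quat([*q[1:],q[0]]).as_matrix()
    t=s["position"]+.128*M[:,2]+.0015*M[:,0]; c,n=np.cos(V[2]),np.sin(V[2]); d=t[:2]-V[:2]
    F=s["contact_force"]
    print("t",round(s["clock"],1),"tip viewer",np.round([(c*d[0]+n*d[1])*1e3,(-n*d[0]+c*d[1])*1e3,t[2]*1e3],1),"F viewer",np.round([c*F[0]+n*F[1],-n*F[0]+c*F[1],F[2]],1),"grip",round(s["gripper_width"]*1e3,1),round(s["grasp_force"],1))
E
python3 -c "
from h import *
where(); goto(-85,3,26)"
```

```text
t 7.8 tip viewer [-97.6 -18.6 199.9] F viewer [-0.2  0.2 -0.4] grip 15.2 58.8
pos [ 0.4304 -0.0351  0.304 ] dpos [-0.0893, -0.0218, 0.1499] drot [-0.0002, 0.0028, 0.0025] deg 0.2
```

Emit:
drive_tool --delta_pos '[[-0.012, -0.003, 0.02], [-0.025, -0.006, 0.042], [-0.04, -0.01, 0.067], [-0.053, -0.013, 0.089], [-0.066, -0.016, 0.11], [-0.077, -0.019, 0.129], [-0.085, -0.021, 0.143], [-0.089, -0.022, 0.15], [-0.089, -0.022, 0.15], [-0.089, -0.022, 0.15]]' --delta_rot '[[0, 0, 0], [0, 0.002, 0.002], [0, 0.002, 0.002], [0, 0.002, 0.002], [0, 0.002, 0.002], [0, 0.002, 0.002], [0, 0.002, 0.002], [0, 0.002, 0.002], [0, 0.002, 0.002], [0, 0.002, 0.002]]' --hand '[1, 1, 1, 1, 1, 1, 1, 1, 1, 1]'

```text
clock: 9.0
position: [0.4433, -0.0119, 0.1298]
eef_rot: [0.001, 0.954, -0.002, 0.3]
contact_force: [0.8, -0.9, -1.2]
gripper_width: 0.0151
grasp_force: 58.9
```

```bash
python3 -c "
from h import *
where(); goto(-85,3,20)"
```

```text
t 9.0 tip viewer [-84.8   5.   25.7] F viewer [ 0.8 -0.9 -1.2] grip 15.1 58.9
pos [ 0.4433 -0.0119  0.1298] dpos [-0.0036, 0.0017, 0.0046] drot [-0.0026, 0.0018, 0.004] deg 0.2
```

Emit:
drive_tool --delta_pos '[[-0.0005, 0.0005, 0.0007], [-0.001, 0.001, 0.0013], [-0.0015, 0.0015, 0.002], [-0.002, 0.0017, 0.0026], [-0.0025, 0.0017, 0.0033], [-0.003, 0.0017, 0.004], [-0.0036, 0.0017, 0.0046], [-0.0036, 0.0017, 0.0046], [-0.0036, 0.0017, 0.0046], [-0.0036, 0.0017, 0.0046]]' --delta_rot '[[0, 0, 0], [0, 0, 0], [0, 0, 0], [0, 0, 0], [0, 0, 0], [0, 0, 0], [0, 0, 0], [0, 0, 0], [0, 0, 0], [0, 0, 0]]' --hand '[1, 1, 1, 1, 1, 1, 1, 1, 1, 1]'

```text
clock: 10.25
position: [0.4434, -0.0149, 0.1248]
eef_rot: [0.001, 0.954, -0.003, 0.301]
contact_force: [-0.6, -0.4, -1.2]
gripper_width: 0.0157
grasp_force: 58.9
```

```bash
python3 -c "
from h import *
where(); goto(-85,3,18)"
```

```text
t 10.2 tip viewer [-84.5   1.8  20.9] F viewer [-0.6 -0.4 -1.2] grip 15.7 58.9
pos [ 0.4434 -0.0149  0.1248] dpos [-0.002, -0.0013, 0.002] drot [-0.001, -0.0008, 0.0023] deg 0.1
```

Emit:
drive_tool --delta_pos '[[-0.0003, 0, 0.0004], [-0.0006, 0, 0.0008], [-0.0009, 0, 0.0012], [-0.0009, 0, 0.0012], [-0.0009, 0, 0.0012], [-0.0009, 0, 0.0012], [-0.0009, 0, 0.0012], [-0.0009, 0, 0.0012], [-0.0009, 0, 0.0012], [-0.0009, 0, 0.0012]]' --delta_rot '[[0, 0, 0], [0, 0, 0], [0, 0, 0], [0, 0, 0], [0, 0, 0], [0, 0, 0], [0, 0, 0], [0, 0, 0], [0, 0, 0], [0, 0, 0]]' --hand '[1, 1, 1, 1, 1, 1, 1, 1, 1, 1]'

```text
clock: 11.5
position: [0.4434, -0.0149, 0.1233]
eef_rot: [0.001, 0.954, -0.003, 0.301]
contact_force: [0.5, -0.1, -1.5]
gripper_width: 0.015
grasp_force: 58.9
```

```bash
python3 - <<'E'
from h import *
where(); goto(-52,3,20)
E
python3 snap.py w3 wrist
python3 - <<'E'
import cv2,pickle
f=pickle.load(open("pics/w3.pkl","rb"))
cv2.imwrite("pics/w3.png",cv2.resize(f["frame"][90:290,190:450],None,fx=3,fy=3,interpolation=cv2.INTER_CUBIC))
E
```

```text
t 11.5 tip viewer [-84.6   1.8  19.3] F viewer [ 0.5 -0.1 -1.5] grip 15.0 58.9
pos [ 0.4434 -0.0149  0.1233] dpos [0.0271, -0.0012, 0.0181] drot [-0.001, -0.0008, 0.0024] deg 0.1
```

View pics/w3.png

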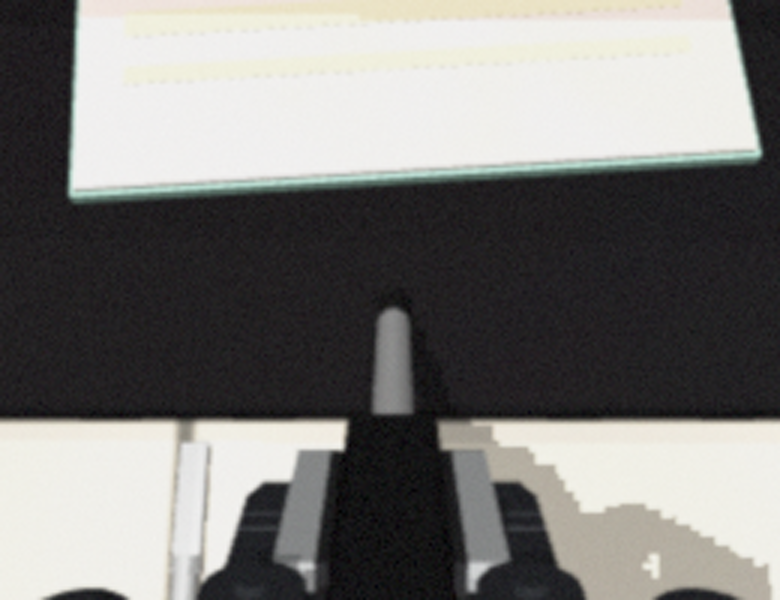

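The crop shows the tip at (394,300) just above the stage, and the plate's near edge from (72,195) to (760,155). The tip is lined up a little to the +y side of the plate's middle, as I intended. I'm pushing in +x.

Emit:
drive_tool --delta_pos '[[0.005, 0, 0.0032], [0.011, 0, 0.0072], [0.017, 0, 0.0114], [0.022, 0, 0.0149], [0.025, 0, 0.017], [0.028, 0, 0.0191], [0.031, 0, 0.0212], [0.034, 0, 0.0233], [0.037, 0, 0.0254], [0.037, 0, 0.0254]]' --delta_rot '[[0, 0, 0], [0, 0, 0], [0, 0, 0], [0, 0, 0], [0, 0, 0], [0, 0, 0], [0, 0, 0], [0, 0, 0], [0, 0, 0], [0, 0, 0]]' --hand '[1, 1, 1, 1, 1, 1, 1, 1, 1, 1]'

```text
clock: 12.8
position: [0.4885, -0.0152, 0.1238]
eef_rot: [0.001, 0.954, -0.003, 0.301]
contact_force: [-0.9, -0.0, -1.5]
gripper_width: 0.0155
grasp_force: 59.1
```

```bash
python3 -c "
from h import *
where(); goto(-24,3,19.5)"
```

```text
t 12.8 tip viewer [-39.4   1.9  19.8] F viewer [-0.9 -0.  -1.5] grip 15.5 59.1
pos [ 0.4885 -0.0152  0.1238] dpos [0.0125, -0.0012, 0.0091] drot [-0.001, -0.001, 0.0024] deg 0.1
```

Emit:
drive_tool --delta_pos '[[0.0016, 0, 0.0011], [0.0032, 0, 0.0023], [0.0048, 0, 0.0034], [0.0064, 0, 0.0046], [0.008, 0, 0.0057], [0.0096, 0, 0.0069], [0.0112, 0, 0.008], [0.0128, 0, 0.0092], [0.014, 0, 0.01], [0.014, 0, 0.01]]' --delta_rot '[[0, 0, 0], [0, 0, 0], [0, 0, 0], [0, 0, 0], [0, 0, 0], [0, 0, 0], [0, 0, 0], [0, 0, 0], [0, 0, 0], [0, 0, 0]]' --hand '[1, 1, 1, 1, 1, 1, 1, 1, 1, 1]'

```text
clock: 14.05
position: [0.5054, -0.0152, 0.1235]
eef_rot: [0.001, 0.954, -0.003, 0.301]
contact_force: [-2.5, 1.1, 0.1]
gripper_width: 0.0153
grasp_force: 59.5
```

```bash
python3 -c "
from h import *
where()"; python3 snap.py w4 wrist;python3 - <<'E'
import cv2,pickle
f=pickle.load(open("pics/w4.pkl","rb"))
cv2.imwrite("pics/w4.png",cv2.resize(f["frame"][90:260,150:470],None,fx=2.5,fy=2.5,interpolation=cv2.INTER_CUBIC))
E
```

```text
t 14.1 tip viewer [-22.5   1.9  19.5] F viewer [-2.5  1.1  0.1] grip 15.3 59.5
```

View pics/w4.png

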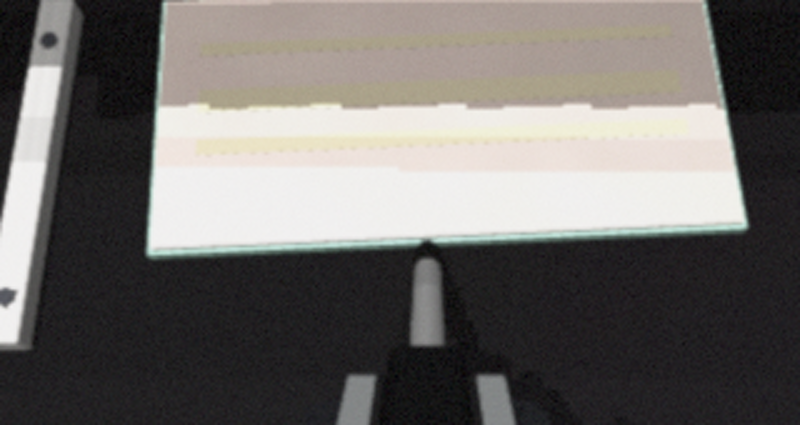

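The crop shows the plate's near edge at (150,252)–(745,225), so about 2.5° remains, with the tip on it at (427,245). The far side end (b) is about to reach the rail, so I keep pushing to close the angle.

Emit:
drive_tool --delta_pos '[[0.0004, 0, 0.0003], [0.0008, 0, 0.0006], [0.0012, 0, 0.0009], [0.0016, 0, 0.0011], [0.002, 0, 0.0014], [0.0025, 0, 0.0017], [0.0025, 0, 0.0017], [0.0025, 0, 0.0017], [0.0025, 0, 0.0017], [0.0025, 0, 0.0017]]' --delta_rot '[[0, 0, 0], [0, 0, 0], [0, 0, 0], [0, 0, 0], [0, 0, 0], [0, 0, 0], [0, 0, 0], [0, 0, 0], [0, 0, 0], [0, 0, 0]]' --hand '[1, 1, 1, 1, 1, 1, 1, 1, 1, 1]'

```text
clock: 15.35
position: [0.508, -0.015, 0.1234]
eef_rot: [0.001, 0.954, -0.003, 0.301]
contact_force: [-8.8, 1.3, 5.0]
gripper_width: 0.0152
grasp_force: 60.4
```

```bash
python3 -c "
from h import *
where()"
```

```text
t 15.3 tip viewer [-20.    2.2  19.5] F viewer [-8.8  1.2  5. ] grip 15.2 60.4
```

```bash
cat > edge.py <<'E'
# near long edge and +y end edge of plate from wrist image, back-projected to plane z=21 mm, viewer coords
from h import *
from cell import imaging
import cv2,sys
f=imaging.grab_frame("wrist"); pickle.dump(f,open("pics/last.pkl","wb"))
g=cv2.GaussianBlur(cv2.cvtColor(f["frame"],cv2.COLOR_BGR2GRAY),(3,3),0).astype(float); fl=200/np.tan(np.radians(f["fovy"]/2))
def back(uv,z=.021):
    d=(np.array(uv,float)-[f["cx"],f["cy"]])/fl; r=(d**2).sum(1); d=d/(1-.098*r*(1+.196*r))[:,None]
    R=np.array(f["R"]); C=-R.T@f["t"]; w=np.c_[d,np.ones(len(d))]@R
    X=C+w*((z-C[2])/w[:,2])[:,None]; D=X[:,:2]-V[:2]; c,s=np.cos(V[2]),np.sin(V[2])
    return np.c_[c*D[:,0]+s*D[:,1],-s*D[:,0]+c*D[:,1]]*1e3
def model(x,y,z): return proj(f,place(V,[[x/1e3,y/1e3,z/1e3]]))[0]
if __name__=="__main__":
    px=[]
    for y in list(range(-80,-15,5))+list(range(25,100,5)):   # scan x across expected near edge
        pts=[]
        for x in np.arange(-40,0,.25):
            u,v=model(x,y+float(sys.argv[1]),21); d=np.array([u-f["cx"],v-f["cy"]]); k=1-.098*(d@d)/fl**2; u,v=f["cx"]+k*d[0],f["cy"]+k*d[1]
            if not(0<=u<639 and 0<=v<399): break
            pts.append((x,cv2.remap(g.astype(np.float32),np.float32([[u]]),np.float32([[v]]),cv2.INTER_LINEAR)[0,0]))
        pts=np.array(pts)
        if len(pts)<50: continue
        i=np.argmax(np.diff(pts[:,1][::2])); px.append((y+float(sys.argv[1]),pts[2*i,0]))
    px=np.array(px); k=np.polyfit(px[:,0],px[:,1],1); res=px[:,1]-np.polyval(k,px[:,0]); ok=abs(res-np.median(res))<1.5; k=np.polyfit(px[ok,0],px[ok,1],1)
    print("near edge: x at y=0",round(k[1],2),"angle deg",round(np.degrees(-np.arctan(k[0])),2),"n",ok.sum(),"rms",round(np.std(px[ok,1]-np.polyval(k,px[ok,0])),2))
E
python3 edge.py 0
```

```text
near edge: x at y=0 -18.11 angle deg 1.9 n 28 rms 0.28
```

Emit:
drive_tool --delta_pos '[[-0.002, 0, -0.0014], [-0.005, 0, -0.0035], [-0.0082, 0, -0.0057], [-0.0082, 0, -0.0057], [-0.0086, 0, -0.0051], [-0.009, 0, -0.0045], [-0.0094, 0, -0.004], [-0.0094, 0, -0.004], [-0.0094, 0, -0.004], [-0.0094, 0, -0.004]]' --delta_rot '[[0, 0, 0], [0, 0, 0], [0, 0, 0], [0, 0, 0], [0, 0, 0], [0, 0, 0], [0, 0, 0], [0, 0, 0], [0, 0, 0], [0, 0, 0]]' --hand '[1, 1, 1, 1, 1, 1, 1, 1, 1, 1]' --force 120

```text
clock: 16.65
position: [0.4986, -0.0152, 0.1218]
eef_rot: [0.001, 0.954, -0.003, 0.301]
contact_force: [-4.5, 0.7, 6.6]
gripper_width: 0.0149
grasp_force: 118.2
```

```bash
python3 -c "
from h import *
where()"; python3 edge.py 0
```

```text
t 16.6 tip viewer [-29.2   1.9  17.9] F viewer [-4.5  0.6  6.6] grip 14.9 118.2
near edge: x at y=0 -17.64 angle deg 1.48 n 28 rms 0.3
```

Emit:
drive_tool --delta_pos '[[0.0005, 0, -0.0008], [0.0009, 0, -0.0013], [0.0009, -0.01, -0.0013], [0.0009, -0.02, -0.0013], [0.0009, -0.03, -0.0013], [0.0009, -0.04, -0.0013], [0.0009, -0.043, -0.0013], [0.0009, -0.043, -0.0013], [0.0009, -0.043, -0.0013], [0.0009, -0.043, -0.0013]]' --delta_rot '[[0, 0, 0], [0, 0, 0], [0, 0, 0], [0, 0, 0], [0, 0, 0], [0, 0, 0], [0, 0, 0], [0, 0, 0], [0, 0, 0], [0, 0, 0]]' --hand '[1, 1, 1, 1, 1, 1, 1, 1, 1, 1]'

```text
clock: 17.95
position: [0.4992, 0.0266, 0.1203]
eef_rot: [-0.0, 0.952, -0.002, 0.307]
contact_force: [1.4, -2.7, 8.0]
gripper_width: 0.0145
grasp_force: 117.9
```

```bash
python3 -c "
from h import *
where()"
```

```text
t 17.9 tip viewer [-27.8  44.1  17.2] F viewer [ 1.4 -2.7  8. ] grip 14.5 117.9
```

```bash
python3 -c "
from h import *
from cell import bot
s=bot.state();print(np.round(s['joint_positions'],3),s['qvel'].round(3),s['ft_torque']);goto(-28,45,20)"
```

```text
[-0.057  0.314  2.271  2.687  0.074 -1.159] [-0.001  0.002 -0.001 -0.001 -0.002  0.001] [-0.59112205 -1.36540462 -0.45813524]
pos [0.4992 0.0266 0.1203] dpos [0.0031, -0.0014, -0.0024] drot [-0.0049, -0.0159, 0.0019] deg 0.8
```

```bash
python3 -c "
from h import *
goto(-40,45,40,35);goto(-45,45,40,20)"
```

```text
pos [0.4992 0.0266 0.1203] dpos [0.005, -0.0015, -0.0256] drot [-0.0049, -0.0159, 0.0019] deg 0.8
pos [0.4992 0.0266 0.1203] dpos [0.0341, -0.0014, -0.0241] drot [-0.0046, -0.3492, 0.0026] deg 15.7
```

Emit:
drive_tool --delta_pos '[[0.006, 0, -0.009], [0.01, 0, -0.02], [0.015, -0.001, -0.025], [0.02, -0.001, -0.025], [0.026, -0.0014, -0.0245], [0.031, -0.0014, -0.024], [0.034, -0.0014, -0.024], [0.034, -0.0014, -0.024], [0.034, -0.0014, -0.024], [0.034, -0.0014, -0.024]]' --delta_rot '[[0, 0, 0], [0, -0.05, 0], [0, -0.12, 0], [-0.004, -0.2, 0.002], [-0.004, -0.28, 0.002], [-0.005, -0.35, 0.002], [-0.005, -0.35, 0.002], [-0.005, -0.35, 0.002], [-0.005, -0.35, 0.002], [-0.005, -0.35, 0.002]]' --hand '[1, 1, 1, 1, 1, 1, 1, 1, 1, 1]'

```text
clock: 19.2
position: [0.5104, 0.0327, 0.1565]
eef_rot: [-0.01, 0.984, 0.001, 0.177]
contact_force: [0.1, -0.6, -1.2]
gripper_width: 0.0143
grasp_force: 117.1
```

```bash
python3 -c "
from h import *
from cell import bot
s=bot.state();print(np.round(s['joint_positions'],3)); where();goto(-40,45,22,20)"; python3 edge.py 0
python3 - <<'E'
import pickle,cv2
f=pickle.load(open("pics/last.pkl","rb"));cv2.imwrite("pics/w5.png",cv2.resize(f["frame"][90:330,150:470],None,fx=2.5,fy=2.5,interpolation=cv2.INTER_CUBIC))
E
```

```text
[-0.045  0.27   2.06   0.083  0.458  1.455]
t 19.2 tip viewer [-46.7  52.8  37. ] F viewer [ 0.1 -0.6 -1.2] grip 14.3 117.1
pos [0.5104 0.0327 0.1565] dpos [0.0018, 0.0052, 0.0163] drot [-0.0299, -0.0076, 0.0075] deg 1.4
near edge: x at y=0 -16.91 angle deg 1.74 n 28 rms 0.28
```

View pics/w5.png

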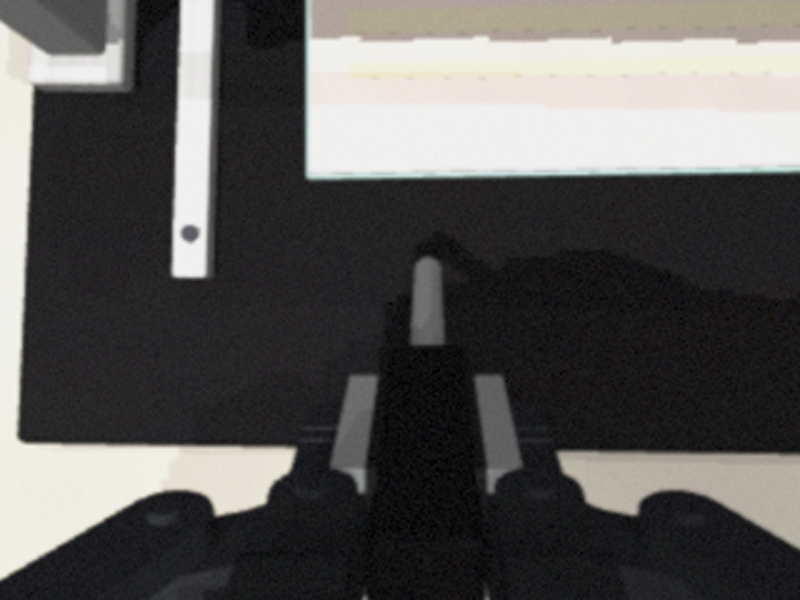

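The crop shows the plate's near edge at (308,178)–(800,168), about 1.7° still off. The tip is at (430,245), clear of it, and the stage edge is square to the tool. I lower the tip again with the gentler 20° tilt.

Emit:
drive_tool --delta_pos '[[0, 0.002, 0.004], [0.001, 0.004, 0.008], [0.0018, 0.005, 0.012], [0.0018, 0.005, 0.015], [0.0018, 0.005, 0.0163], [0.0018, 0.005, 0.0163], [0.0018, 0.005, 0.0163], [0.0018, 0.005, 0.0163], [0.0018, 0.005, 0.0163], [0.0018, 0.005, 0.0163]]' --delta_rot '[[-0.01, 0, 0], [-0.02, -0.004, 0.004], [-0.03, -0.008, 0.007], [-0.03, -0.008, 0.007], [-0.03, -0.008, 0.007], [-0.03, -0.008, 0.007], [-0.03, -0.008, 0.007], [-0.03, -0.008, 0.007], [-0.03, -0.008, 0.007], [-0.03, -0.008, 0.007]]' --hand '[1, 1, 1, 1, 1, 1, 1, 1, 1, 1]'

```text
clock: 20.5
position: [0.5181, 0.029, 0.1419]
eef_rot: [-0.001, 0.985, -0.003, 0.175]
contact_force: [0.6, 0.2, -0.1]
gripper_width: 0.0146
grasp_force: 117.1
```

```bash
python3 -c "
from h import *
where();goto(-40,45,19,20)"
```

```text
t 20.5 tip viewer [-39.4  46.6  22.2] F viewer [ 0.6  0.2 -0.1] grip 14.6 117.1
pos [0.5181 0.029  0.1419] dpos [-0.0014, 0.0012, 0.0028] drot [-0.0045, -0.0032, 0.0019] deg 0.3
```

Emit:
drive_tool --delta_pos '[[-0.0002, 0, 0.0005], [-0.0004, 0, 0.001], [-0.0006, 0, 0.0015], [-0.0007, 0, 0.0019], [-0.0007, 0, 0.0019], [-0.0007, 0, 0.0019], [-0.0007, 0, 0.0019], [-0.0007, 0, 0.0019], [-0.0007, 0, 0.0019], [-0.0007, 0, 0.0019]]' --delta_rot '[[0, 0, 0], [0, 0, 0], [0, 0, 0], [0, 0, 0], [0, 0, 0], [0, 0, 0], [0, 0, 0], [0, 0, 0], [0, 0, 0], [0, 0, 0]]' --hand '[1, 1, 1, 1, 1, 1, 1, 1, 1, 1]'

```text
clock: 21.75
position: [0.5181, 0.029, 0.1398]
eef_rot: [-0.001, 0.985, -0.003, 0.175]
contact_force: [0.2, -0.3, -0.7]
gripper_width: 0.0145
grasp_force: 117.1
```

```bash
python3 -c "
from h import *
where()"
```

```text
t 21.8 tip viewer [-39.4  46.6  20.2] F viewer [ 0.2 -0.3 -0.7] grip 14.5 117.1
```

Emit:
drive_tool --delta_pos '[[0.003, 0, 0.0012], [0.006, 0, 0.0023], [0.009, 0, 0.0035], [0.012, 0, 0.0046], [0.014, 0, 0.0053], [0.0155, 0, 0.0059], [0.017, 0, 0.0064], [0.018, 0, 0.0068], [0.019, 0, 0.0072], [0.019, 0, 0.0072]]' --delta_rot '[[0, 0, 0], [0, 0, 0], [0, 0, 0], [0, 0, 0], [0, 0, 0], [0, 0, 0], [0, 0, 0], [0, 0, 0], [0, 0, 0], [0, 0, 0]]' --hand '[1, 1, 1, 1, 1, 1, 1, 1, 1, 1]'

```text
clock: 23.0
position: [0.5384, 0.0289, 0.1396]
eef_rot: [-0.001, 0.985, -0.003, 0.175]
contact_force: [-0.9, -1.2, -0.9]
gripper_width: 0.0145
grasp_force: 117.2
```

```bash
python3 -c "
from h import *
where()"; python3 edge.py 0
```

```text
t 23.0 tip viewer [-19.1  46.7  19.9] F viewer [-0.9 -1.2 -0.9] grip 14.5 117.2
near edge: x at y=0 -15.08 angle deg 0.62 n 28 rms 0.18
```

Emit:
drive_tool --delta_pos '[[0.0003, 0, 0.0001], [0.0006, 0, 0.0002], [0.0009, 0, 0.0003], [0.0012, 0, 0.0004], [0.0015, 0, 0.0005], [0.0018, 0, 0.0006], [0.002, 0, 0.0007], [0.002, 0, 0.0007], [0.002, 0, 0.0007], [0.002, 0, 0.0007]]' --delta_rot '[[0, 0, 0], [0, 0, 0], [0, 0, 0], [0, 0, 0], [0, 0, 0], [0, 0, 0], [0, 0, 0], [0, 0, 0], [0, 0, 0], [0, 0, 0]]' --hand '[1, 1, 1, 1, 1, 1, 1, 1, 1, 1]'

```text
clock: 24.3
position: [0.5401, 0.0289, 0.1395]
eef_rot: [-0.001, 0.985, -0.003, 0.174]
contact_force: [-6.1, 0.6, 3.1]
gripper_width: 0.0147
grasp_force: 117.6
```

```bash
python3 -c "
from h import *
where();goto(-40,-20,60,25)"; python3 edge.py 0
```

```text
t 24.3 tip viewer [-17.5  46.7  19.8] F viewer [-6.1  0.5  3.1] grip 14.7 117.6
pos [0.5401 0.0289 0.1395] dpos [-0.0184, 0.066, -0.0451] drot [-0.0046, 0.1095, 0.0017] deg 4.9
near edge: x at y=0 -14.75 angle deg 0.22 n 28 rms 0.1
```

Emit:
drive_tool --delta_pos '[[-0.008, 0, -0.003], [-0.018, 0, -0.01], [-0.018, 0.01, -0.03], [-0.018, 0.03, -0.045], [-0.018, 0.055, -0.045], [-0.018, 0.08, -0.045], [-0.018, 0.11, -0.045], [-0.018, 0.14, -0.045], [-0.018, 0.171, -0.045], [-0.018, 0.171, -0.045]]' --delta_rot '[[0, 0, 0], [0, 0, 0], [0, 0.03, 0], [0, 0.06, 0], [-0.004, 0.09, 0.002], [-0.004, 0.11, 0.002], [-0.004, 0.11, 0.002], [-0.004, 0.11, 0.002], [-0.004, 0.11, 0.002], [-0.004, 0.11, 0.002]]' --hand '[1, 1, 1, 1, 1, 1, 1, 1, 1, 1]'

```text
clock: 25.6
position: [0.507, -0.1436, 0.1756]
eef_rot: [0.001, 0.976, -0.005, 0.218]
contact_force: [0.6, 0.9, -0.8]
gripper_width: 0.0148
grasp_force: 117.2
```

```bash
python3 -c "
from h import *
from cell import bot
where();goto(-30,-128,21,25);goto(18,-128,20.5,25);print(bot.state()['joint_positions'].round(2))"; python3 edge.py 0;  python3 - <<'E'
import pickle,cv2
f=pickle.load(open("pics/last.pkl","rb"));cv2.imwrite("pics/w6.png",cv2.resize(f["frame"][60:330,100:500],None,fx=2,fy=2,interpolation=cv2.INTER_CUBIC))
E
```

```text
t 25.6 tip viewer [ -38.9 -126.7   60.4] F viewer [ 0.6  0.9 -0.8] grip 14.8 117.2
pos [ 0.507  -0.1436  0.1756] dpos [-0.0083, 0.0014, 0.0394] drot [0.0018, -0.0033, -0.0031] deg 0.2
pos [ 0.507  -0.1436  0.1756] dpos [0.0349, 0.0013, 0.0603] drot [0.0018, -0.0033, -0.0031] deg 0.2
[-0.45  0.25  2.05  0.41  0.47  0.79]
near edge: x at y=0 -14.99 angle deg -0.05 n 28 rms 0.31
```

View pics/w6.png

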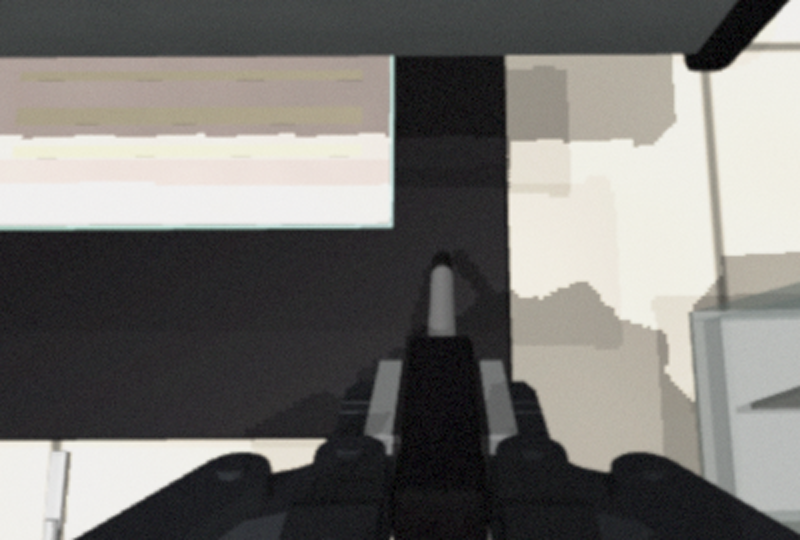

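The crop shows the plate square to the stage, its -y end at column 393 and its near edge at row 228. The tip at (442,262) is beyond the end, with the tank at (690,310) well clear. The numbers agree: near edge x = -15.0 mm, angle -0.05°. Next I go down and in under the lamp.

Emit:
drive_tool --delta_pos '[[-0.003, 0.001, 0.012], [-0.006, 0.001, 0.025], [-0.0083, 0.001, 0.036], [-0.0083, 0.001, 0.0395], [-0.0083, 0.001, 0.0398], [0.001, 0.001, 0.0442], [0.013, 0.001, 0.0498], [0.025, 0.001, 0.0555], [0.035, 0.001, 0.0602], [0.035, 0.001, 0.0602]]' --delta_rot '[[0, 0, 0], [0, 0, 0], [0, 0, 0], [0, 0, 0], [0, 0, 0], [0, 0, 0], [0, 0, 0], [0, 0, 0], [0, 0, 0], [0, 0, 0]]' --hand '[1, 1, 1, 1, 1, 1, 1, 1, 1, 1]'

```text
clock: 26.9
position: [0.5652, -0.1434, 0.1355]
eef_rot: [0.001, 0.976, -0.004, 0.217]
contact_force: [0.0, -0.4, -0.0]
gripper_width: 0.0148
grasp_force: 117.2
```

Run:
```python
from h import *
where(); goto(18,-110,20.2,25)
import edge
edge.f=pickle.load(open("pics/last.pkl","rb")); f=edge.f
print(edge.back([(100+393/2,60+y/2) for y in (80,150,215)]), edge.back([(100+508/2,60+y/2) for y in (80,200,300)],.015))
```

```text
t 26.9 tip viewer [  19.2 -125.8   20.2] F viewer [ 0.  -0.4 -0. ] grip 14.8 117.2
pos [ 0.5652 -0.1434  0.1355] dpos [-0.0009, -0.0159, -0.0005] drot [-0.0007, -0.0023, 0.0002] deg 0.1
[[  99.44043088 -105.18645529]
 [  67.37006385 -105.69387535]
 [  38.91473388 -106.10335085]] [[ 102.44372706 -155.89367183]
 [  47.13131869 -154.86233086]
 [   3.99642241 -154.20388694]]
```

Emit:
drive_tool --delta_pos '[[0, -0.006, 0], [0, -0.012, 0], [0, -0.016, 0], [0, -0.02, 0], [0, -0.024, 0], [0, -0.028, 0], [0, -0.032, 0], [0, -0.036, 0], [0, -0.04, 0], [0, -0.04, 0]]' --delta_rot '[[0, 0, 0], [0, 0, 0], [0, 0, 0], [0, 0, 0], [0, 0, 0], [0, 0, 0], [0, 0, 0], [0, 0, 0], [0, 0, 0], [0, 0, 0]]' --hand '[1, 1, 1, 1, 1, 1, 1, 1, 1, 1]'

```text
clock: 28.2
position: [0.5648, -0.1031, 0.1356]
eef_rot: [0.0, 0.976, -0.004, 0.217]
contact_force: [-0.3, -0.9, -0.5]
gripper_width: 0.0145
grasp_force: 117.3
```

```bash
python3 -c "
from h import *
where();goto(18,-76,20.2,25)"; python3 edge.py 10
```

```text
t 28.2 tip viewer [ 18.4 -85.5  20.3] F viewer [-0.3 -0.9 -0.5] grip 14.5 117.3
pos [ 0.5648 -0.1031  0.1356] dpos [-0.0002, -0.0096, -0.0001] drot [-0.001, -0.0018, -0.0] deg 0.1
near edge: x at y=0 -15.22 angle deg 0.91 n 28 rms 0.25
```

Emit:
drive_tool --delta_pos '[[0, -0.001, 0], [0, -0.002, 0], [0, -0.003, 0], [0, -0.004, 0], [0, -0.005, 0], [0, -0.006, 0], [0, -0.007, 0], [0, -0.008, 0], [0, -0.0085, 0], [0, -0.0085, 0]]' --delta_rot '[[0, 0, 0], [0, 0, 0], [0, 0, 0], [0, 0, 0], [0, 0, 0], [0, 0, 0], [0, 0, 0], [0, 0, 0], [0, 0, 0], [0, 0, 0]]' --hand '[1, 1, 1, 1, 1, 1, 1, 1, 1, 1]'

```text
clock: 29.5
position: [0.5648, -0.0949, 0.1356]
eef_rot: [0.001, 0.976, -0.004, 0.217]
contact_force: [-0.0, -1.8, -0.2]
gripper_width: 0.0145
grasp_force: 117.1
```

```bash
python3 -c "
from h import *
where()"; python3 edge.py 10
cat > end.py <<'E'
# +y end edge of plate and side-rail stop face, from wrist image, viewer y
import edge; from edge import *
for name,z,y0,y1,sg in(("plate end",21,95,129,1),):
    out=[]
    for x in range(-12,30,3):
        ys=np.arange(y0,y1,.25); P=proj(f,place(V,np.c_[np.full(len(ys),x),ys,np.full(len(ys),z)]/1e3)); d=P-[f["cx"],f["cy"]]
        P=(d*(1-.098*(d**2).sum(1)/fl**2)[:,None]+[f["cx"],f["cy"]]).astype(np.float32)
        if P.min()<0 or P[:,0].max()>638: continue
        val=cv2.remap(g.astype(np.float32),P[:,:1],P[:,1:],cv2.INTER_LINEAR).ravel(); out.append((x,ys[np.argmin(np.diff(val[::2]))*2]))
    print(name,out)
E
python3 end.py
```

```text
t 29.5 tip viewer [ 18.4 -77.3  20.3] F viewer [-0.  -1.8 -0.2] grip 14.5 117.1
near edge: x at y=0 -15.17 angle deg 0.89 n 27 rms 0.2
plate end [(-12, np.float64(119.0)), (-9, np.float64(117.5)), (-6, np.float64(105.5)), (-3, np.float64(123.0)), (0, np.float64(122.5)), (3, np.float64(119.5)), (6, np.float64(101.0)), (9, np.float64(106.0)), (12, np.float64(126.5)), (15, np.float64(128.0)), (18, np.float64(119.5)), (21, np.float64(112.0)), (24, np.float64(101.0)), (27, np.float64(95.5))]
```

Emit:
drive_tool --delta_pos '[[0, -0.0005, 0], [0, -0.001, 0], [0, -0.0015, 0], [0, -0.002, 0], [0, -0.0025, 0], [0, -0.003, 0], [0, -0.0035, 0], [0, -0.0035, 0], [0, -0.0035, 0], [0, -0.0035, 0]]' --delta_rot '[[0, 0, 0], [0, 0, 0], [0, 0, 0], [0, 0, 0], [0, 0, 0], [0, 0, 0], [0, 0, 0], [0, 0, 0], [0, 0, 0], [0, 0, 0]]' --hand '[1, 1, 1, 1, 1, 1, 1, 1, 1, 1]'

```text
clock: 30.85
position: [0.5649, -0.0914, 0.1355]
eef_rot: [0.001, 0.976, -0.004, 0.217]
contact_force: [-0.9, -1.3, -0.7]
gripper_width: 0.0143
grasp_force: 117.1
```

```bash
python3 -c "
from h import *
where()"; python3 edge.py 10
```

```text
t 30.9 tip viewer [ 18.5 -73.9  20.3] F viewer [-0.8 -1.3 -0.7] grip 14.3 117.1
near edge: x at y=0 -15.13 angle deg 0.83 n 26 rms 0.16
```

Emit:
drive_tool --delta_pos '[[0, -0.0004, 0], [0, -0.0008, 0], [0, -0.0012, 0], [0, -0.0016, 0], [0, -0.002, 0], [0, -0.0024, 0], [0, -0.0028, 0], [0, -0.0028, 0], [0, -0.0028, 0], [0, -0.0028, 0]]' --delta_rot '[[0, 0, 0], [0, 0, 0], [0, 0, 0], [0, 0, 0], [0, 0, 0], [0, 0, 0], [0, 0, 0], [0, 0, 0], [0, 0, 0], [0, 0, 0]]' --hand '[1, 1, 1, 1, 1, 1, 1, 1, 1, 1]'

```text
clock: 32.15
position: [0.5651, -0.0893, 0.1357]
eef_rot: [0.001, 0.976, -0.004, 0.218]
contact_force: [-0.7, -7.1, 0.6]
gripper_width: 0.0147
grasp_force: 117.3
```

```bash
python3 -c "
from h import *
where()"; python3 edge.py 10
```

```text
t 32.1 tip viewer [ 18.7 -71.8  20.5] F viewer [-0.6 -7.1  0.6] grip 14.7 117.3
near edge: x at y=0 -15.28 angle deg 0.49 n 26 rms 0.17
```

```bash
python3 -c "
from h import *
goto(-40,-80,20.5,25);goto(-40,-80,45,25);goto(-40,35,45,22)"
```

```text
pos [ 0.5651 -0.0893  0.1357] dpos [-0.0529, 0.0083, -0.025] drot [0.0008, -0.003, -0.0004] deg 0.1
pos [ 0.5651 -0.0893  0.1357] dpos [-0.0424, 0.0083, -0.0472] drot [0.0008, -0.003, -0.0004] deg 0.1
pos [ 0.5651 -0.0893  0.1357] dpos [-0.0358, -0.1067, -0.0471] drot [0.0008, -0.0697, -0.0005] deg 3.1
```

Emit:
drive_tool --delta_pos '[[0, 0.005, 0], [-0.005, 0.009, -0.0025], [-0.02, 0.009, -0.0095], [-0.038, 0.009, -0.018], [-0.053, 0.009, -0.025], [-0.046, 0.005, -0.04], [-0.042, -0.02, -0.047], [-0.038, -0.05, -0.047], [-0.036, -0.085, -0.047], [-0.036, -0.107, -0.047]]' --delta_rot '[[0, 0, 0], [0, 0, 0], [0, 0, 0], [0, 0, 0], [0, 0, 0], [0, 0, 0], [0, -0.02, 0], [0, -0.04, 0], [0, -0.06, 0], [0, -0.07, 0]]' --hand '[1, 1, 1, 1, 1, 1, 1, 1, 1, 1]'

```text
clock: 33.45
position: [0.5128, 0.0201, 0.163]
eef_rot: [0.0, 0.982, -0.003, 0.19]
contact_force: [-0.5, 0.6, -1.3]
gripper_width: 0.0144
grasp_force: 117.4
```

```bash
python3 -c "
from h import *
where();goto(-32,35,20.2,22); goto(-20,35,20.2,22)"; python3 edge.py 20; python3 end.py
```

```text
t 33.5 tip viewer [-40.9  37.3  44.8] F viewer [-0.5  0.6 -1.3] grip 14.4 117.4
pos [0.5128 0.0201 0.163 ] dpos [-0.0011, 0.0022, 0.0261] drot [-0.0013, 0.0021, 0.0005] deg 0.1
pos [0.5128 0.0201 0.163 ] dpos [0.01, 0.0022, 0.0306] drot [-0.0013, 0.0021, 0.0005] deg 0.1
near edge: x at y=0 -14.95 angle deg 0.3 n 28 rms 0.33
plate end [(-12, np.float64(128.0)), (-9, np.float64(128.0)), (-6, np.float64(128.0)), (-3, np.float64(128.0)), (0, np.float64(128.0)), (3, np.float64(128.0)), (6, np.float64(128.0)), (9, np.float64(128.0)), (12, np.float64(128.0)), (15, np.float64(128.0)), (18, np.float64(128.0)), (21, np.float64(128.0)), (24, np.float64(128.0)), (27, np.float64(128.0))]
```

Emit:
drive_tool --delta_pos '[[0, 0.002, 0.01], [-0.001, 0.002, 0.02], [-0.001, 0.002, 0.026], [-0.001, 0.002, 0.0263], [0.004, 0.002, 0.0283], [0.008, 0.002, 0.0299], [0.01, 0.002, 0.0307], [0.011, 0.002, 0.0311], [0.0115, 0.002, 0.0313], [0.0115, 0.002, 0.0313]]' --delta_rot '[[0, 0, 0], [0, 0, 0], [0, 0, 0], [0, 0, 0], [0, 0, 0], [0, 0, 0], [0, 0, 0], [0, 0, 0], [0, 0, 0], [0, 0, 0]]' --hand '[1, 1, 1, 1, 1, 1, 1, 1, 1, 1]'

```text
clock: 34.8
position: [0.5353, 0.0166, 0.1381]
eef_rot: [0.0, 0.982, -0.004, 0.19]
contact_force: [-2.1, 0.3, 1.0]
gripper_width: 0.0144
grasp_force: 117.6
```

```bash
python3 -c "
from h import *
where()"; python3 edge.py 20
```

```text
t 34.8 tip viewer [-18.4  34.   19.9] F viewer [-2.1  0.3  1. ] grip 14.4 117.6
near edge: x at y=0 -15.0 angle deg -0.0 n 28 rms 0.0
```

Emit:
drive_tool --delta_pos '[[0.0002, 0, 0.0001], [0.0004, 0, 0.0002], [0.0006, 0, 0.0002], [0.0008, 0, 0.0003], [0.001, 0, 0.0004], [0.0012, 0, 0.0005], [0.0014, 0, 0.0006], [0.0014, 0, 0.0006], [0.0014, 0, 0.0006], [0.0014, 0, 0.0006]]' --delta_rot '[[0, 0, 0], [0, 0, 0], [0, 0, 0], [0, 0, 0], [0, 0, 0], [0, 0, 0], [0, 0, 0], [0, 0, 0], [0, 0, 0], [0, 0, 0]]' --hand '[1, 1, 1, 1, 1, 1, 1, 1, 1, 1]'

```text
clock: 36.1
position: [0.5364, 0.0166, 0.1378]
eef_rot: [0.0, 0.982, -0.004, 0.189]
contact_force: [-7.7, 0.8, 3.8]
gripper_width: 0.0143
grasp_force: 118.1
```

```bash
python3 -c "
from h import *
where(); goto(-45,35,60,25)"; python3 edge.py 20
python3 - <<'E'
# brightness profile in y across the plate-end / side-rail joint, several x
import edge; from edge import *
ys=np.arange(118,138,.5)
for x in (-8,5,18):
    P=proj(f,place(V,np.c_[np.full(len(ys),x),ys,np.full(len(ys),21)]/1e3)); d=P-[f["cx"],f["cy"]]
    P=(d*(1-.098*(d**2).sum(1)/fl**2)[:,None]+[f["cx"],f["cy"]]).astype(np.float32)
    print(x,P[0],cv2.remap(cv2.cvtColor(f["frame"],cv2.COLOR_BGR2GRAY).astype(np.float32),P[:,:1],P[:,1:],cv2.INTER_LINEAR).ravel().astype(int).tolist())
E
```

```text
t 36.1 tip viewer [-17.4  34.   19.6] F viewer [-7.7  0.7  3.8] grip 14.3 118.1
pos [0.5364 0.0166 0.1378] dpos [-0.0176, -0.0011, -0.0475] drot [-0.0007, 0.0701, -0.0003] deg 3.2
near edge: x at y=0 -15.02 angle deg 0.07 n 28 rms 0.19
-8 [219.23285 179.50348] [239, 239, 239, 239, 239, 239, 239, 239, 239, 239, 239, 239, 239, 239, 239, 238, 238, 239, 239, 239, 239, 238, 235, 222, 195, 151, 101, 115, 138, 183, 213, 234, 237, 238, 239, 239, 239, 239, 238, 238]
5 [219.7816 164.1622] [239, 239, 239, 239, 239, 239, 239, 239, 239, 239, 239, 239, 239, 239, 239, 239, 239, 239, 239, 239, 239, 237, 235, 221, 196, 155, 125, 102, 134, 170, 206, 229, 236, 238, 238, 239, 239, 239, 239, 239]
18 [220.36818 149.00388] [233, 232, 232, 233, 233, 233, 233, 233, 234, 234, 234, 233, 233, 233, 234, 234, 233, 233, 233, 233, 233, 233, 231, 229, 208, 179, 133, 109, 111, 140, 176, 201, 222, 225, 227, 227, 229, 231, 230, 230]
```

The plate's near edge is at x = -15.0 mm at 0°, and its +y end meets the side rail evenly at y ≈ 130 mm, so it is flush on both rails. Now I return the pusher.

Emit:
drive_tool --delta_pos '[[-0.006, 0, -0.0025], [-0.018, 0, -0.008], [-0.018, 0, -0.03], [-0.018, 0, -0.06], [-0.018, 0, -0.1], [-0.018, 0, -0.13], [-0.018, -0.03, -0.14], [-0.018, -0.08, -0.14], [-0.018, -0.14, -0.14], [-0.018, -0.2, -0.14]]' --delta_rot '[[0, 0, 0], [0, 0, 0], [0, 0.02, 0], [0, 0.05, 0], [0, 0.07, 0], [0, 0.07, 0], [0, 0.07, 0], [0, 0.07, 0], [0, 0.07, 0], [0, 0.07, 0]]' --hand '[1, 1, 1, 1, 1, 1, 1, 1, 1, 1]'

```text
clock: 37.45
position: [0.469, 0.2187, 0.2618]
eef_rot: [0.0, 0.976, -0.004, 0.218]
contact_force: [0.2, -0.8, -1.2]
gripper_width: 0.0143
grasp_force: 117.5
```

```bash
cat > ret.py <<'E'
from h import *
import sys
from cell import bot
q=[0.965,0.037,0.2575,-0.01]  # x,y,z,w at the grasp
M=Rn.from_quat(q).as_matrix(); G=np.array([.5116,.3554,.1257])
delta(G-float(sys.argv[1])*M[:,2],M); print(bot.state()["contact_force"].round(1),bot.state()["joint_positions"].round(2))
E
python3 ret.py .155
```

```text
pos [0.469  0.2187 0.2618] dpos [-0.0329, -0.1304, -0.0134] drot [0.0486, 0.1042, -0.0962] deg 6.7
[ 0.2 -0.8 -1.2] [ 0.44  0.12  1.96 -0.29  0.68  2.21]
```

Emit:
drive_tool --delta_pos '[[-0.008, -0.02, -0.008], [-0.015, -0.05, -0.013], [-0.022, -0.08, -0.013], [-0.028, -0.11, -0.013], [-0.033, -0.1304, -0.013], [-0.033, -0.1304, -0.013], [-0.033, -0.1304, -0.013], [-0.033, -0.1304, -0.013], [-0.033, -0.1304, -0.013], [-0.033, -0.1304, -0.013]]' --delta_rot '[[0.01, 0.02, -0.02], [0.02, 0.05, -0.04], [0.03, 0.07, -0.06], [0.04, 0.09, -0.08], [0.0486, 0.104, -0.096], [0.0486, 0.104, -0.096], [0.0486, 0.104, -0.096], [0.0486, 0.104, -0.096], [0.0486, 0.104, -0.096], [0.0486, 0.104, -0.096]]' --hand '[1, 1, 1, 1, 1, 1, 1, 1, 1, 1]'

```text
clock: 38.7
position: [0.4354, 0.3474, 0.2593]
eef_rot: [-0.01, 0.966, 0.037, 0.257]
contact_force: [-0.5, -0.5, -0.6]
gripper_width: 0.0145
grasp_force: 117.6
```

```bash
python3 ret.py .155
python3 - <<'E'
# in-hand check: tip/grip line in this wrist image versus the picture before (w2), tool-fixed camera
from cell import imaging; import pickle,cv2,numpy as np
f=imaging.grab_frame("wrist"); a=f["frame"]; b=pickle.load(open("pics/w2.pkl","rb"))["frame"]
c=pickle.load(open("pics/w3.pkl","rb"))["frame"]
pickle.dump(f,open("pics/w7.pkl","rb".replace("r","w")))
T=cv2.cvtColor(b,cv2.COLOR_BGR2GRAY)[193:228,300:342]   # shaft and part of grip
for im in(c,a):
    r=cv2.matchTemplate(cv2.cvtColor(im,cv2.COLOR_BGR2GRAY)[180:250,285:360],T,cv2.TM_CCOEFF_NORMED); _,m,_,p=cv2.minMaxLoc(r); print(m,p[0]+285-300,p[1]+180-193)
E
```

```text
pos [0.4354 0.3474 0.2593] dpos [-0.0001, -0.0021, -0.001] drot [0.0009, 0.0023, -0.0002] deg 0.1
[-0.5 -0.5 -0.6] [ 0.73  0.2   1.9  -0.5   0.68  2.56]
0.3397226333618164 0 0
0.3311574161052704 0 22
```

Emit:
drive_tool --delta_pos '[[0, -0.002, 0.015], [0, -0.002, 0.032], [0, -0.002, 0.05], [0, -0.002, 0.068], [0, -0.002, 0.085], [0, -0.002, 0.1], [0, -0.002, 0.115], [0, -0.002, 0.13], [0, -0.002, 0.14], [0, -0.002, 0.14]]' --delta_rot '[[0, 0.002, 0], [0, 0.002, 0], [0, 0.002, 0], [0, 0.002, 0], [0, 0.002, 0], [0, 0.002, 0], [0, 0.002, 0], [0, 0.002, 0], [0, 0.002, 0], [0, 0.002, 0]]' --hand '[1, 1, 1, 1, 1, 1, 1, 1, 1, 1]'

```text
clock: 40.0
position: [0.5048, 0.355, 0.1373]
eef_rot: [-0.01, 0.966, 0.037, 0.257]
contact_force: [1.1, 0.1, -0.7]
gripper_width: 0.0147
grasp_force: 117.6
```

```bash
python3 ret.py 0
```

```text
pos [0.5048 0.355  0.1373] dpos [0.0002, 0.0001, 0.0134] drot [0.0009, 0.0006, 0.0003] deg 0.1
[ 1.1  0.1 -0.7] [ 0.65  0.47  1.86 -0.68  0.45  2.71]
```

Emit:
drive_tool --delta_pos '[[0, 0, 0.002], [0, 0, 0.004], [0, 0, 0.006], [0, 0, 0.008], [0, 0, 0.01], [0, 0, 0.012], [0, 0, 0.0125], [0, 0, 0.0125], [0, 0, 0.0125], [0, 0, 0.0125]]' --delta_rot '[[0, 0, 0], [0, 0, 0], [0, 0, 0], [0, 0, 0], [0, 0, 0], [0, 0, 0], [0, 0, 0], [0, 0, 0], [0, 0, 0], [0, 0, 0]]' --hand '[1, 1, 1, 1, 1, 1, 1, 1, 1, 1]' --force 40

```text
clock: 41.25
position: [0.5107, 0.3555, 0.1269]
eef_rot: [-0.01, 0.966, 0.037, 0.258]
contact_force: [1.8, 0.1, -0.6]
gripper_width: 0.0145
grasp_force: 117.6
```

```bash
python3 ret.py 0
```

```text
pos [0.5107 0.3555 0.1269] dpos [0.0002, 0.0001, 0.0015] drot [0.0005, 0.0002, 0.0003] deg 0.0
[ 1.8  0.1 -0.6] [ 0.64  0.5   1.86 -0.7   0.43  2.73]
```

Emit:
drive_tool --delta_pos '[[0, 0, 0.0005], [0, 0, 0.001], [0, 0, 0.0014], [0, 0, 0.0014], [0, 0, 0.0014], [0, 0, 0.0014], [0, 0, 0.0014], [0, 0, 0.0014], [0, 0, 0.0014], [0, 0, 0.0014]]' --delta_rot '[[0, 0, 0], [0, 0, 0], [0, 0, 0], [0, 0, 0], [0, 0, 0], [0, 0, 0], [0, 0, 0], [0, 0, 0], [0, 0, 0], [0, 0, 0]]' --hand '[1, 1, 1, 0.6, 0.5, 0.4, 0.2, 0, -0.5, -1]'

```text
clock: 42.5
position: [0.5113, 0.3555, 0.1257]
eef_rot: [-0.01, 0.966, 0.037, 0.258]
contact_force: [-0.4, -0.1, -0.1]
gripper_width: 0.0769
grasp_force: 0.0
```

Emit:
drive_tool --delta_pos '[[0, 0, 0], [0, 0, 0], [0, 0, 0], [0, 0, 0], [0, 0, -0.015], [0, 0, -0.035], [0, 0, -0.055], [0, 0, -0.075], [0, 0, -0.101], [0, 0, -0.101]]' --delta_rot '[[0, 0, 0], [0, 0, 0], [0, 0, 0], [0, 0, 0], [0, 0, 0], [0, 0, 0], [0, 0, 0], [0, 0, 0], [0, 0, 0], [0, 0, 0]]' --hand '[-1, -1, -1, -1, -1, -1, -1, -1, -1, -1]'

```text
clock: 43.75
position: [0.4609, 0.3522, 0.2155]
eef_rot: [-0.011, 0.965, 0.037, 0.259]
contact_force: [-0.5, -0.9, -0.5]
gripper_width: 0.0851
grasp_force: 0.0
```

```bash
python3 ret.py .1
python3 - <<'E'
# compare the rest area with the picture taken from nearly this pose at the start, by projecting 3 pusher points and thresholding the dark grip
from h import *; from cell import imaging; import cv2
g=imaging.grab_frame("wrist"); o=pickle.load(open("pics/w1.pkl","rb"))
for f in(o,g):
    a=cv2.cvtColor(f["frame"],cv2.COLOR_BGR2GRAY)[160:240,290:345]; m=(a<40).astype(np.uint8)
    n,l,st,c=cv2.connectedComponentsWithStats(m); i=1+np.argmax(st[1:,4]); print(st[i],c[i].round(1))
    p=[.5267,.3558,.076]; ax,M=rest_axes(p); F=foot(p); print(np.round(proj(f,[F,F+.101*ax,F+.171*ax])-[290,160],1).tolist())
for n in("scene","side"):
    f=imaging.grab_frame(n); o=pickle.load(open(f"pics/{n}0.pkl","rb"))
    d=cv2.absdiff(f["frame"],o["frame"]).max(2); d=cv2.GaussianBlur(d,(5,5),0); cv2.imwrite(f"pics/{n}d.png",d)
    nn,l,st,c=cv2.connectedComponentsWithStats((d>25).astype(np.uint8)); print(n,[s.tolist() for s in st[1:] if s[4]>15])
E
```

```text
pos [0.4609 0.3522 0.2155] dpos [-0.0007, 0.0008, 0.0032] drot [-0.0022, -0.003, -0.0001] deg 0.2
[-0.5 -0.9 -0.5] [ 0.7   0.3   1.89 -0.55  0.59  2.61]
[  13   24   27   49 1119] [26.3 49.1]
[[27.6, 8.2], [26.7, 32.0], [25.7, 61.8]]
[  18   23   29   49 1091] [31.2 48.5]
[[31.8, 8.2], [32.1, 31.5], [32.6, 60.5]]
scene [[212, 0, 173, 202, 16750], [333, 0, 188, 288, 16855], [425, 31, 33, 49, 178], [415, 87, 4, 9, 21], [385, 93, 6, 6, 24], [395, 104, 11, 14, 99], [378, 133, 8, 5, 17], [359, 193, 9, 11, 36], [377, 205, 11, 5, 34], [244, 236, 61, 55, 845], [390, 286, 7, 10, 50]]
side [[55, 0, 519, 400, 104644], [625, 90, 15, 13, 146], [610, 104, 30, 99, 1575], [259, 187, 40, 54, 1308], [246, 203, 8, 6, 36], [248, 231, 5, 7, 31], [345, 255, 51, 41, 844], [399, 255, 99, 30, 1606], [102, 259, 19, 20, 175], [529, 261, 9, 7, 37], [563, 273, 4, 9, 23], [564, 283, 6, 11, 39], [284, 291, 6, 6, 23], [571, 310, 5, 11, 27], [57, 335, 25, 29, 359], [40, 366, 23, 31, 365]]
```

```bash
python3 -c "
from cell import bot
print(bot.hand_in())"
```

```text
the job is handed in; nothing more can be done
None
```

The plate is flush on both stop rails and the pusher is back in its rest by my camera and force measurements, with the job handed in at about 44 s; I did not re-image the plate after the last push.

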